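Secure the filter hatch and seat the knurled collar on its neck

ROBOT

A 6-joint arm with a two-finger parallel gripper is mounted at the origin on the work surface. World frame = base frame: x ahead of the robot, y to its left, z up, the work surface at z = 0. Lengths are in m, angles in degrees, forces in N, time in s.
With the tool pointing down it reaches from about 0.275 to 0.725 m from the base axis. Payload 5.6 kg.
Tool frame: the origin (TCP) lies midway between the tips of the shut fingers; the grasp point (between the pads) lies 19 mm behind it (grip_depth is the distance from the TCP to the grasp point, in m); z points along the fingers, y is the line along which they close (so a half turn about z gives the same grasp; the last joint's range is limited). The gripper opens to 85 mm and grips with 20 to 120 N. Pads are 22 mm wide; open, the fingers measure 114 mm over their backs; the gripper's body (76 mm by 85 mm) begins 54 mm behind the grasp point. The pads swing forward as they close: fully open they stand 13 mm farther back than shut.
Start: joints at [82.999, 14.616, 6.199, 0, -81.583, -16.306], TCP at [0.218, 0.505, 0.231] pointing down, gripper open.
Joint ranges: [-168.99, 168.99], [-69.2, 112.95], [-62.41, 85.93], [-164.36, 98.24], [-168.68, -3.75], [-174.98, 174.98]. Speed limits (degrees/s): [147.25, 147.25, 180, 180, 180, 180].

INTERFACE

Orientations are given as a 3x3 rotation matrix whose columns are the frame's x, y, z axes.
In Python, from station import state, get_image, close_job, grip_depth gives the robot as it stands.
- The arm moves only by the tool move_arm, never from a script. Its argument "rows" is a list of rows, each an object of numbers: "grip": the opening in per cent of the stroke, from 0 (shut) to 100 (fully open); "dx", "dy", "dz": the shift along the tool's x, y, z in m; "wx", "wy", "wz": the turn, a rotation vector about the tool's x, y, z in rad. A call has 1 to 8 rows; each row shifts and turns the commanded pose from where the row before left it, along the tool's axes as they then stand; what a row does not reach is not made up. A row lasts 1/12 s, in which the tool goes at most 41.7 mm and 7.16 degrees, less where a joint would pass 70% of its speed; a pose out of reach is approached as far as the arm can. A call with a gripper value outside its range is refused whole. The fingers move at their own pace and stop on an object; "grip_force" is the grip in N (left out, the last holds). Time passes only in rows, so rows that do not move let the fingers close. It gives the time, the measured TCP pose, the force, the opening and the grip force at its end, in the units of the state.
- state(): the state, without advancing time (a new reading comes with each control period).
- get_image(name): name is "scene" or "top" or "wrist"; returns a dict with "pixels" (420x560x3 uint8, red, green, blue), "camera_matrix" (3x3 intrinsics, pixels), "eye" and "orientation" of the camera in the world. Camera axes: x right, y down, z forward; pixel columns grow to the right and rows downward; lengths in m; the calibration is good to about 2 mm. A picture is of the moment at which its call begins. There is no depth.
- close_job(): hands the job in; it is judged then, once.
The state is a dict: "time_s": time; "joint_positions": joint angles; "joint_velocities": joint speeds; "tau": joint torques, N m; "tool_pos": TCP position; "ee_rot": TCP orientation; "force": force on the tool from outside, world axes, zero at the start; "moment": the same for the moment, N m; "width": finger opening in m; "grip_force": force on a finger pad.
Only numpy, scipy, OpenCV 4.12 (cv2) and the standard library are available. Lean on these libraries where they do the work, as an engineer would, in place of code of your own. Each camera call takes 0.05 s, during which the arm holds its last target. There are 200 camera calls.

TASK

Close up the blue air-filter unit on the bench: turn the red turnbutton a quarter turn clockwise so that it lies across the yellow hatch, then put the knurled aluminium collar on the steel neck and turn it until its hidden keyways drop over the pins. Push the collar fully home against the spring in the neck and finish while still holding it there, without letting go. Leave the other things on the bench where they are.

Things in the scene. Friction and masses are not known exactly. Their poses are not given: they have to be found in the camera images.
- neck_seat (a point): Centre of the collar's seat on the blue filter unit (fixed box, 200 x 320 x 60 mm tall). The seat is a flat dark steel disc, 62 mm diameter, its top (this point) 70 mm above the bench. An upright steel neck of 30 mm diameter, 30 mm tall, rim chamfered 3 mm, stands on it. Axes are the unit's: z up; the unit's centre is 90 mm along -y, the turnbutton pivot at (-66, -160) mm in x, y.
- neck_top (a point): Centre of the neck's top, 30 mm above neck_seat. Four brass pins (5 mm wide, 90 degrees apart) stick out of the neck to 21 mm from its axis, tops 14 mm above the seat; their angle differs from run to run and is not reported. From here a spring plunger, 18 mm diameter, stands 10 mm up; it sinks with 4 N at first, about 7 N with the collar home, and lifts the collar 8 mm if let go.
- collar: Knurled aluminium collar, loose, open end down on the bench: 54 mm diameter (55 to 56 over the knurling), 45 mm tall, about 0.18 kg. Origin: centre of its underside; z up its axis. Bore 33 mm diameter, 32 mm deep, goes over the neck with 1.5 mm clearance all round. On the neck it first rests on the pins, underside 14 mm above the seat; fully home its underside lies on the seat. Grip it at any yaw.
- collar_top (a point): Centre of the collar's flat closed top (orange disc), 45 mm above its underside. Hidden inside the bore are four keyways, 9 mm wide, 90 degrees apart, full bore depth; nothing outside shows their angle. Turned on the pins either way by at most a quarter turn, they meet the pins (within about 5 degrees) and the collar can go down 14 mm; the last 8 mm press the spring.
- latch (a joint): Red turnbutton: 0 = lying along the edge of the hatch (open), 1.571 = across the hatch (secured, a hard stop). Grows clockwise seen from above. It starts between 0 and 0.35 and stays where it is left (friction about 0.08 N m).
- latch_grip (a point): Middle of the top of the red turnbutton, on its vertical pivot, 94 mm above the bench. The bar is 12 mm wide along this point's x, 60 mm long along its y, centred on the pivot; the point turns with it, z up. Its middle 40 mm is 28 mm tall (underside 6 mm over the unit's top), its ends 9 mm. Can be pinched across its width from above.
- hatch (a joint): Yellow hatch lid (130 x 140 x 4 mm) on the unit, hinged at its far edge: 0 = shut, as it starts; grows as it is lifted. Must stay shut.
- jar: Bystander: amber glass jar with steel cap, 54 mm diameter, 60 mm tall, stands on the bench where the collar might have been (the two swap sides). Origin: centre of its underside.
- screwdriver: Bystander: screwdriver lying beyond the unit. Origin: on its underside.
- wrench: Bystander: wrench lying beyond the unit. Origin: on its underside.
- mug: Bystander: white mug, 80 mm diameter, 95 mm tall, on the right beyond the unit. Origin: centre of its underside.
- oil_bottle: Bystander: green bottle with red cap, 64 mm diameter, 180 mm tall, on the left beyond the unit. Origin: centre of its underside.
- hammer: Bystander: hammer lying on the left. Origin: on its underside.
- screw_box: Bystander: cardboard box 90 x 70 x 50 mm, beyond the unit. Origin: centre of its underside.

How it is judged:
By the outcome, as a careful person would: the job done as asked, in the order asked, and still so for the second after the job is handed in, while the arm keeps its last pose, push and grip.
It also fails if it takes over 72 s, if anything falls off the work surface, if the arm or the gripper's body presses on something with over 40 N, if the wrist force passes 120 N, or if a joint passes its speed limit or range.

## Working session

There is one attempt and no reset: what is moved stays moved. The work goes in short steps, Python scripts to look and compute and a tool call to move; the robot and the scene stay as the last step left them, time stands still between calls to the robot, and variables do not carry over. Pictures are saved under pics/ and viewed, at most 10 in all, crops included, and the job is handed in when it is done.

Besides the shell and the picture viewer there is one more tool, called after ">>>" as name(argument=value, ...), one argument or row to a line, values as JSON. move_arm: Moves the arm, as the interface text tells. Its arguments: {"type":"object","properties":{"rows":{"type":"array"},"grip_force":{"type":"number"}},"required":["rows"]}

```bash
mkdir -p pics; cat > h.py <<'E'
import numpy as np, cv2
from station import state, get_image, close_job, grip_depth
def snap(n,f):
    d=get_image(n); cv2.imwrite('pics/'+f,cv2.cvtColor(d['pixels'],cv2.COLOR_RGB2BGR)); return d
def ray(d,uv,z):
    K=np.array(d['camera_matrix']);R=np.array(d['orientation']);e=np.array(d['eye'])
    v=R@np.linalg.inv(K)@np.array([uv[0],uv[1],1.]); return e+v*(z-e[2])/v[2]
def proj(d,p):
    K=np.array(d['camera_matrix']);R=np.array(d['orientation']);e=np.array(d['eye'])
    q=K@(R.T@(np.array(p)-e)); return q[:2]/q[2]
def blobs(d,lo,hi,amin=30):
    h=cv2.cvtColor(d['pixels'],cv2.COLOR_RGB2HSV)
    m=cv2.inRange(h,np.array(lo),np.array(hi))
    c,_=cv2.findContours(m,cv2.RETR_EXTERNAL,cv2.CHAIN_APPROX_NONE)
    return sorted([x for x in c if cv2.contourArea(x)>amin],key=cv2.contourArea,reverse=True)
E
python3 - <<'E'
from h import *
import pickle
t=snap('top','t0.png');s=snap('scene','s0.png')
pickle.dump((t,s),open('i0.pkl','wb'))
for d in (t,s): print(d['eye'],np.round(d['orientation'],3).tolist(),d['camera_matrix'])
print(state())
E
```

```text
[0.32369031 0.05538547 1.40930359] [[-0.012, -0.977, 0.211], [-1.0, 0.011, -0.009], [0.006, -0.211, -0.978]] [[487.54508648   0.         282.93309413]
 [  0.         487.54508648 206.59338996]
 [  0.           0.           1.        ]]
[ 1.7704947  -0.01613966  1.04655852] [[0.04, 0.635, -0.772], [0.999, -0.023, 0.033], [0.003, -0.772, -0.635]] [[482.24313352   0.         279.22968822]
 [  0.         482.24313352 211.34143315]
 [  0.           0.           1.        ]]
{'time_s': 0.1, 'joint_positions': array([ 8.29987888e+01,  1.46510647e+01,  6.13804761e+00, -2.17767603e-02,
       -8.15842757e+01, -1.63061351e+01]), 'joint_velocities': array([-0.0106913 , -0.12975113,  0.03769918,  0.05073845, -0.05998444,
       -0.07920646]), 'tau': array([-2.35312589e-03, -3.87610888e+01,  2.38473809e+01,  5.37797660e+00,
       -3.80740312e-03, -2.01567723e-06]), 'tool_pos': array([0.21740611, 0.50472583, 0.23047943]), 'ee_rot': array([[ 9.18373555e-01, -3.95714136e-01, -5.80158192e-04],
       [-3.95714544e-01, -9.18372099e-01, -1.63957813e-03],
       [ 1.16003144e-04,  1.73532223e-03, -9.99998488e-01]]), 'force': array([-0.02848215, -0.20386616, -0.32775921]), 'moment': array([ 0.00595176,  0.01002074, -0.01435472]), 'grip_force': 0.0, 'width': 0.0855310698316446}
```

View pics/t0.png

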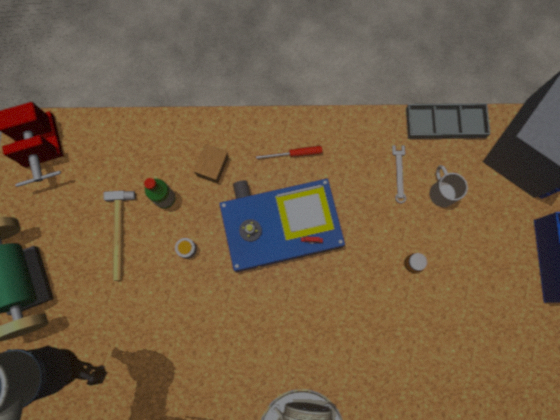

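View pics/s0.png

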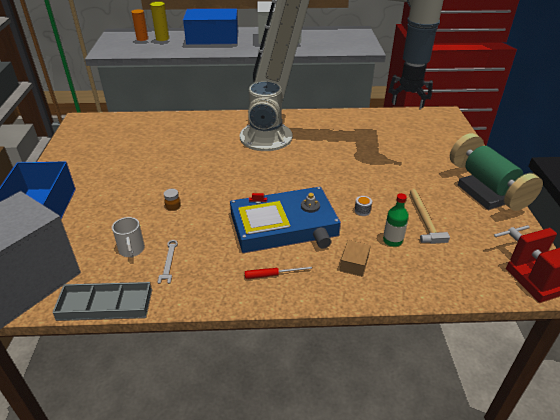

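The top view shows the collar with its orange disc at (185,248), the neck at (250,229), the red button at (312,239), and the jar at (417,262). The scene view agrees: collar (363,204), neck (311,200), button (258,198).

```bash
python3 - <<'E'
from h import *
import pickle
t,s=pickle.load(open('i0.pkl','rb'))
for n,d,c,bt in(('t',t,(185,248),(312,239)),('s',s,(363,204),(258,198))):
    for nm,lo,hi,z in(('orange',(10,150,120),(22,255,255),.045),('red',(0,150,90),(6,255,255),.09),('blue',(105,120,60),(125,255,255),.06)):
        for b in blobs(d,lo,hi,15)[:6]:
            r=cv2.minAreaRect(b);p=ray(d,r[0],z)
            if .2<p[0]<.75 and abs(p[1])<.35: print(n,nm,cv2.contourArea(b),np.round(r[0],1),np.round(p[:2],4))
            if nm=='blue' and cv2.contourArea(b)>2000 and .2<p[0]<.7:
                P=np.array([ray(d,q[0],.06)[:2] for q in b]).astype(np.float32)
                R=cv2.minAreaRect(P); print(' rect',R)
E
```

```text
t orange 109.5 [184.3 246.8] [0.5053 0.322 ]
t red 42.5 [311.6 238.9] [ 0.5169 -0.0333]
t blue 4532.0 [281.5 224. ] [0.5645 0.0481]
 rect ((0.5662802457809448, 0.04886537045240402), (0.19825385510921478, 0.31193143129348755), 12.478379249572754)
s orange 49.0 [363.5 200. ] [0.5039 0.3215]
s blue 3284.5 [285.4 217.7] [0.6043 0.053 ]
 rect ((0.5988907814025879, 0.05000844597816467), (0.251061350107193, 0.3225351572036743), 12.512873649597168)
 rect ((0.41441649198532104, -0.788247287273407), (0.32249772548675537, 0.2618672549724579), 0.024096976965665817)
```

>>> move_arm(
  rows=[
    {"dx":0.0305,"dy":0.0234},
    {"dx":0.0305,"dy":0.0234},
    {"dx":0.0305,"dy":0.0234},
    {"dx":0.0305,"dy":0.0234},
    {"dx":0.0305,"dy":0.0234},
    {"dx":0.0305,"dy":0.0234},
    {"dx":0.0305,"dy":0.0234},
    {"dx":0.0305,"dy":0.0234},
  ],
)

```text
schema error: expected keys grip, dx, dy, dz, wx, wy, wz
```

>>> move_arm(
  rows=[
    {"dx":0.0305,"dy":0.0234},
    {"dx":0.0305,"dy":0.0234},
    {"dx":0.0305,"dy":0.0234},
    {"dx":0.0305,"dy":0.0234},
    {"dx":0.0305,"dy":0.0234},
    {"dx":0.0305,"dy":0.0234},
    {"dx":0.0305,"dy":0.0234},
    {"dx":0.0305,"dy":0.0234},
  ],
)

```text
schema error: expected keys grip, dx, dy, dz, wx, wy, wz
```

>>> move_arm(
  rows=[
    {"wz":0.12},
    {"wz":0.12},
    {"wz":0.12},
    {"wz":0.12},
    {"wz":0.12},
    {"wz":0.12},
    {"wz":0.12},
    {"wz":0.12},
  ],
)

```text
schema error: expected keys grip, dx, dy, dz, wx, wy, wz
```

>>> move_arm(
  rows=[
    {"wz":0.1},
    {"wz":0.1},
    {},
    {},
  ],
)

```text
schema error: expected keys grip, dx, dy, dz, wx, wy, wz
```

```bash
python3 - <<'E'
from h import *
import pickle
w=snap('wrist','w1.png');pickle.dump(w,open('w1.pkl','wb'))
s=state();print(s['tool_pos'],s['ee_rot'].round(4).tolist(),s['joint_positions'].round(1),s['force'],grip_depth)
print(w['eye'],np.round(w['orientation'],3).tolist(),proj(w,[.517,-.0335,.094]),proj(w,[.5468,.1368,.1]))
E
```

```text
[0.21743447 0.50478899 0.23063224] [[0.9184, -0.3957, -0.0005], [-0.3957, -0.9184, -0.0013], [0.0001, 0.0014, -1.0]] [ 83.   14.6   6.1  -0.  -81.6 -16.3] [0.13673831 1.39887197 0.4352231 ] 0.0187
[0.29550963 0.47091726 0.37243731] [[-0.396, -0.868, -0.299], [-0.918, 0.375, 0.126], [0.002, 0.324, -0.946]] [1152.0811132  -885.90398803] [ 736.40892408 -743.04402493]
```

View pics/w1.png

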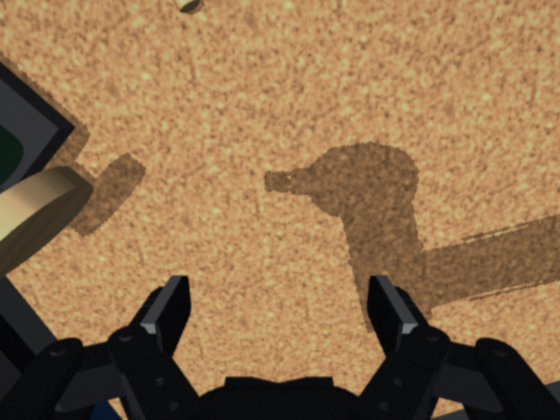

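The moves were refused because every key is required, so the arm is still at its start. The wrist picture shows only bench and finger tips at (170,310) and (390,310).

>>> move_arm(
  rows=[
    {"grip":100,"dx":0.0305,"dy":0.0234,"dz":0,"wx":0,"wy":0,"wz":0},
    {"grip":100,"dx":0.0305,"dy":0.0234,"dz":0,"wx":0,"wy":0,"wz":0},
    {"grip":100,"dx":0.0305,"dy":0.0234,"dz":0,"wx":0,"wy":0,"wz":0},
    {"grip":100,"dx":0.0305,"dy":0.0234,"dz":0,"wx":0,"wy":0,"wz":0},
    {"grip":100,"dx":0.0305,"dy":0.0234,"dz":0,"wx":0,"wy":0,"wz":0},
    {"grip":100,"dx":0.0305,"dy":0.0234,"dz":0,"wx":0,"wy":0,"wz":0},
    {"grip":100,"dx":0.0305,"dy":0.0234,"dz":0,"wx":0,"wy":0,"wz":0},
    {"grip":100,"dx":0.0305,"dy":0.0234,"dz":0,"wx":0,"wy":0,"wz":0},
  ],
)

```text
time_s: 0.82
tool_pos: [0.3679, 0.2348, 0.2313]
ee_rot: [[0.919, -0.395, -0.0], [-0.395, -0.919, 0.0], [-0.0, -0.0, -1.0]]
force: [0.8, 0.6, -0.2]
width: 0.0855
grip_force: 0.0
```

>>> move_arm(
  rows=[
    {"grip":100,"dx":0.0305,"dy":0.0234,"dz":0,"wx":0,"wy":0,"wz":0},
    {"grip":100,"dx":0.0305,"dy":0.0234,"dz":0,"wx":0,"wy":0,"wz":0},
    {"grip":100,"dx":0.0305,"dy":0.0234,"dz":0,"wx":0,"wy":0,"wz":0},
    {"grip":100,"dx":0.0305,"dy":0.0234,"dz":0,"wx":0,"wy":0,"wz":0},
    {"grip":100,"dx":0.0305,"dy":0.0234,"dz":0,"wx":0,"wy":0,"wz":0},
    {"grip":100,"dx":0.0305,"dy":0.0234,"dz":0,"wx":0,"wy":0,"wz":0},
    {"grip":100,"dx":0.0305,"dy":0.0234,"dz":0,"wx":0,"wy":0,"wz":0},
    {"grip":100,"dx":0.0305,"dy":0.0234,"dz":0,"wx":0,"wy":0,"wz":0},
  ],
)

```text
time_s: 1.48
tool_pos: [0.518, -0.0337, 0.2311]
ee_rot: [[0.918, -0.396, -0.0], [-0.396, -0.918, 0.0], [-0.0, -0.0, -1.0]]
force: [0.9, 1.6, 0.1]
width: 0.0853
grip_force: 0.0
```

>>> move_arm(
  rows=[
    {"grip":100,"dx":0,"dy":0,"dz":0,"wx":0,"wy":0,"wz":0.12},
    {"grip":100,"dx":0,"dy":0,"dz":0,"wx":0,"wy":0,"wz":0.12},
    {"grip":100,"dx":0,"dy":0,"dz":0,"wx":0,"wy":0,"wz":0.12},
    {"grip":100,"dx":0,"dy":0,"dz":0,"wx":0,"wy":0,"wz":0.12},
    {"grip":100,"dx":0,"dy":0,"dz":0,"wx":0,"wy":0,"wz":0.12},
    {"grip":100,"dx":0,"dy":0,"dz":0,"wx":0,"wy":0,"wz":0.12},
    {"grip":100,"dx":0,"dy":0,"dz":0,"wx":0,"wy":0,"wz":0.12},
    {"grip":100,"dx":0,"dy":0,"dz":0,"wx":0,"wy":0,"wz":0.12},
  ],
)

```text
time_s: 2.15
tool_pos: [0.5174, -0.0318, 0.2309]
ee_rot: [[0.197, -0.98, -0.001], [-0.98, -0.197, 0.0], [-0.0, 0.001, -1.0]]
force: [-0.2, -0.2, 0.0]
width: 0.0854
grip_force: 0.0
```

>>> move_arm(
  rows=[
    {"grip":100,"dx":0,"dy":0,"dz":0,"wx":0,"wy":0,"wz":0.1},
    {"grip":100,"dx":0,"dy":0,"dz":0,"wx":0,"wy":0,"wz":0.1},
    {"grip":100,"dx":0,"dy":0,"dz":0,"wx":0,"wy":0,"wz":0},
    {"grip":100,"dx":0,"dy":0,"dz":0,"wx":0,"wy":0,"wz":0},
  ],
)

```text
time_s: 2.48
tool_pos: [0.5175, -0.0318, 0.231]
ee_rot: [[0.007, -1.0, -0.001], [-1.0, -0.007, 0.0], [-0.0, 0.001, -1.0]]
force: [0.4, 1.0, 0.3]
width: 0.0854
grip_force: 0.0
```

```bash
python3 - <<'E'
from h import *
import pickle
w=snap('wrist','w2.png');pickle.dump(w,open('w2.pkl','wb'))
s=state();print(s['tool_pos'],s['ee_rot'].round(4).tolist(),s['joint_positions'].round(1),s['force'],grip_depth)
print(w['eye'],np.round(w['orientation'],3).tolist(),proj(w,[.517,-.0335,.094]),proj(w,[.5468,.1368,.1]))
E
```

```text
[ 0.51750997 -0.03178586  0.23108355] [[0.0071, -1.0, -0.0004], [-1.0, -0.0071, 0.0], [-0.0, 0.0004, -1.0]] [ 13.8  11.1   1.6  -0.  -80.5 -13.4] [-0.24164338 -0.27915553 -0.16423764] 0.0187
[ 0.51922709 -0.11646394  0.372979  ] [[-1.0, -0.006, -0.002], [-0.007, 0.946, 0.324], [0.0, 0.324, -0.946]] [280.25308117 200.95948026] [251.7099443  351.73313194]
```

View pics/w2.png

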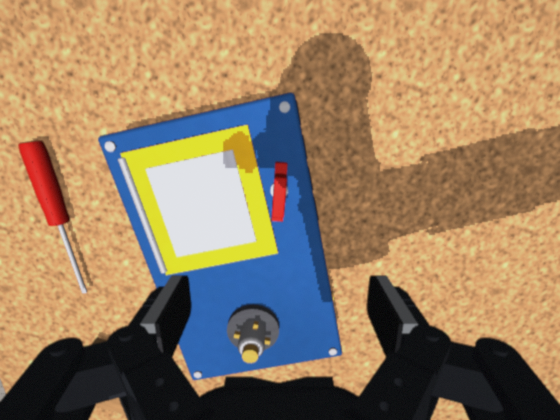

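The wrist view shows the red bar at (280,192), running from (282,164) to (277,220). The neck, pins and plunger are around (252,335).

```bash
python3 - <<'E'
from h import *
import pickle
w=pickle.load(open('w2.pkl','rb'))
h=cv2.cvtColor(w['pixels'],cv2.COLOR_RGB2HSV)
m=cv2.inRange(h,(0,150,60),(6,255,255))|cv2.inRange(h,(174,150,60),(180,255,255)); m[:,:240]=0;m[:,320:]=0
vs=h[...,2][m>0]; print(np.percentile(vs,[5,25,50,75,95]))
for thr in (60,int(np.percentile(vs,50)*.85)):
    mm=m&((h[...,2]>thr).astype(np.uint8)*255)
    c=max(cv2.findContours(mm,cv2.RETR_EXTERNAL,cv2.CHAIN_APPROX_NONE)[0],key=cv2.contourArea)
    r=cv2.minAreaRect(c);print(thr,r)
    P=np.array([ray(w,q[0],.094)[:2] for q in c]).astype(np.float32);print(cv2.minAreaRect(P))
# crop views
cr=w['pixels'][150:380,200:350]; big=cv2.resize(cr,None,fx=2.6,fy=2.6,interpolation=cv2.INTER_CUBIC)
cv2.imwrite('pics/c2.png',cv2.cvtColor(big,cv2.COLOR_RGB2BGR))
# blue body
b=[x for x in blobs(w,(105,120,40),(125,255,255),2000)][0]
P=np.array([ray(w,q[0],.06)[:2] for q in b]).astype(np.float32);R=cv2.minAreaRect(P);print('unit',R)
E
```

```text
[ 98.05 156.   215.   223.   224.  ]
60 ((279.37054443359375, 191.3121795654297), (11.8982572555542, 58.13758850097656), 4.085616588592529)
((0.5179264545440674, -0.04192901402711868), (0.055500466376543045, 0.011059341952204704), 86.11968994140625)
182 ((278.5965881347656, 200.3413848876953), (11.377232551574707, 40.1109733581543), 4.763641834259033)
((0.5186086297035217, -0.033692508935928345), (0.03902354836463928, 0.010564275085926056), 85.73567962646484)
unit ((0.5670360326766968, 0.04449470341205597), (0.19641613960266113, 0.31446918845176697), 12.427159309387207)
```

View pics/c2.png

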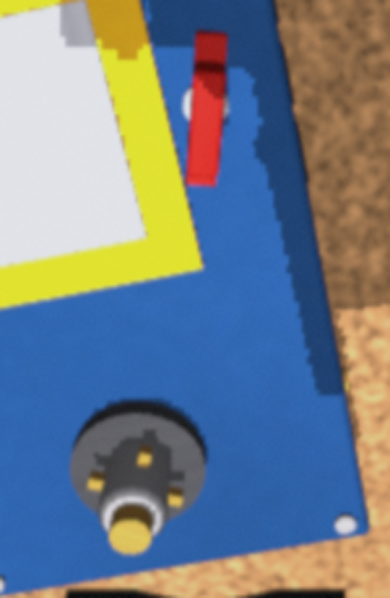

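>>> move_arm(
  grip_force=40,
  rows=[
    {"grip":60,"dx":0.002,"dy":-0.0005,"dz":0.03,"wx":0,"wy":0,"wz":0.082},
    {"grip":60,"dx":0,"dy":0,"dz":0.035,"wx":0,"wy":0,"wz":0},
    {"grip":60,"dx":0,"dy":0,"dz":0.035,"wx":0,"wy":0,"wz":0},
    {"grip":60,"dx":0,"dy":0,"dz":0.03,"wx":0,"wy":0,"wz":0},
    {"grip":60,"dx":0,"dy":0,"dz":0.02,"wx":0,"wy":0,"wz":0},
    {"grip":60,"dx":0,"dy":0,"dz":0.011,"wx":0,"wy":0,"wz":0},
    {"grip":60,"dx":0,"dy":0,"dz":0,"wx":0,"wy":0,"wz":0},
    {"grip":60,"dx":0,"dy":0,"dz":0,"wx":0,"wy":0,"wz":0},
  ],
)

```text
time_s: 3.2
tool_pos: [0.518, -0.034, 0.0702]
ee_rot: [[-0.076, -0.997, -0.001], [-0.997, 0.076, -0.001], [0.001, 0.001, -1.0]]
force: [0.4, -0.3, 0.2]
width: 0.0512
grip_force: 0.0
```

```bash
python3 - <<'E'
from h import *
import pickle
w=pickle.load(open('w2.pkl','rb'))
h=cv2.cvtColor(w['pixels'],cv2.COLOR_RGB2HSV)
m=cv2.inRange(h,(18,100,120),(32,255,255));m[:345]=0;m[:,:230]=0;m[:,270:]=0;m[368:]=0
c=max(cv2.findContours(m,cv2.RETR_EXTERNAL,cv2.CHAIN_APPROX_NONE)[0],key=cv2.contourArea)
P=np.array([ray(w,q[0],.11)[:2] for q in c]).astype(np.float32);print('plunger',cv2.boundingRect(c),cv2.minEnclosingCircle(P))
m=cv2.inRange(h,(0,0,0),(180,90,120));m[:300]=0;m[372:]=0;m[:,:215]=0;m[:,300:]=0
c=max(cv2.findContours(m,cv2.RETR_EXTERNAL,cv2.CHAIN_APPROX_NONE)[0],key=cv2.contourArea)
P=np.array([ray(w,q[0],.07)[:2] for q in c]).astype(np.float32);print('disc',cv2.boundingRect(c),cv2.minEnclosingCircle(P))
a=np.radians(12.45);x=np.array([np.cos(a),np.sin(a)]);y=np.array([-x[1],x[0]])
pv=np.array([.5182,-.0337]);print('from pivot',pv+.066*x+.16*y)
E
```

```text
plunger (242, 350, 16, 13) ((0.5483884811401367, 0.13251838088035583), 0.008913335390388966)
disc (228, 305, 51, 46) ((0.5470054745674133, 0.13072524964809418), 0.03315319865942001)
from pivot [0.54815397 0.1367663 ]
```

>>> move_arm(
  grip_force=40,
  rows=[
    {"grip":0,"dx":0,"dy":0,"dz":0,"wx":0,"wy":0,"wz":0},
    {"grip":0,"dx":0,"dy":0,"dz":0,"wx":0,"wy":0,"wz":0},
    {"grip":0,"dx":0,"dy":0,"dz":0,"wx":0,"wy":0,"wz":0},
    {"grip":0,"dx":0,"dy":0,"dz":0,"wx":0,"wy":0,"wz":0},
    {"grip":0,"dx":0,"dy":0,"dz":0,"wx":0,"wy":0,"wz":0},
    {"grip":0,"dx":0,"dy":0,"dz":0,"wx":0,"wy":0,"wz":0},
    {"grip":0,"dx":0,"dy":0,"dz":0,"wx":0,"wy":0,"wz":0},
  ],
)

```text
time_s: 3.78
tool_pos: [0.5175, -0.0336, 0.0714]
ee_rot: [[-0.078, -0.997, -0.0], [-0.997, 0.078, 0.0], [-0.0, 0.0, -1.0]]
force: [-5.2, 1.1, 7.1]
width: 0.0113
grip_force: 40.1
```

>>> move_arm(
  rows=[
    {"grip":0,"dx":0,"dy":0,"dz":0,"wx":0,"wy":0,"wz":0.08},
    {"grip":0,"dx":0,"dy":0,"dz":0,"wx":0,"wy":0,"wz":0.12},
    {"grip":0,"dx":0,"dy":0,"dz":0,"wx":0,"wy":0,"wz":0.12},
    {"grip":0,"dx":0,"dy":0,"dz":0,"wx":0,"wy":0,"wz":0.12},
    {"grip":0,"dx":0,"dy":0,"dz":0,"wx":0,"wy":0,"wz":0.12},
    {"grip":0,"dx":0,"dy":0,"dz":0,"wx":0,"wy":0,"wz":0.12},
    {"grip":0,"dx":0,"dy":0,"dz":0,"wx":0,"wy":0,"wz":0.12},
    {"grip":0,"dx":0,"dy":0,"dz":0,"wx":0,"wy":0,"wz":0.12},
  ],
)

```text
time_s: 4.45
tool_pos: [0.5184, -0.0342, 0.0714]
ee_rot: [[-0.843, -0.538, 0.001], [-0.538, 0.843, -0.001], [-0.001, -0.001, -1.0]]
force: [-1.4, -2.2, 2.7]
width: 0.0114
grip_force: 39.6
```

>>> move_arm(
  rows=[
    {"grip":0,"dx":0,"dy":0,"dz":0,"wx":0,"wy":0,"wz":0.1},
    {"grip":0,"dx":0,"dy":0,"dz":0,"wx":0,"wy":0,"wz":0.1},
    {"grip":0,"dx":0,"dy":0,"dz":0,"wx":0,"wy":0,"wz":0.08},
    {"grip":0,"dx":0,"dy":0,"dz":0,"wx":0,"wy":0,"wz":0.05},
    {"grip":0,"dx":0,"dy":0,"dz":0,"wx":0,"wy":0,"wz":0.03},
    {"grip":0,"dx":0,"dy":0,"dz":0,"wx":0,"wy":0,"wz":0.02},
    {"grip":0,"dx":0,"dy":0,"dz":0,"wx":0,"wy":0,"wz":0},
  ],
)

```text
time_s: 5.03
tool_pos: [0.5186, -0.0346, 0.0714]
ee_rot: [[-0.981, -0.193, 0.001], [-0.193, 0.981, -0.002], [-0.001, -0.002, -1.0]]
force: [-1.7, -4.6, 5.1]
width: 0.0112
grip_force: 40.9
```

```bash
python3 - <<'E'
from h import *
s=state();print(s['force'],s['moment'],s['ee_rot'].round(3).tolist(),s['tool_pos'],s['width'],s['joint_positions'].round(1))
E
```

```text
[-1.65020504 -4.58187926  5.12049591] [-1.5348062   0.50817392  0.50324289] [[-0.981, -0.193, 0.001], [-0.193, 0.981, -0.002], [-0.001, -0.002, -1.0]] [ 0.51861258 -0.03456529  0.07137129] 0.011222181393277828 [ 13.5  17.4 -14.6   0.1 -58.  -92.5]
```

>>> move_arm(
  rows=[
    {"grip":0,"dx":0,"dy":0,"dz":0,"wx":0,"wy":0,"wz":0.02},
    {"grip":0,"dx":0,"dy":0,"dz":0,"wx":0,"wy":0,"wz":0.02},
    {"grip":0,"dx":0,"dy":0,"dz":0,"wx":0,"wy":0,"wz":0},
  ],
)

```text
time_s: 5.28
tool_pos: [0.5186, -0.0346, 0.0714]
ee_rot: [[-0.988, -0.155, 0.001], [-0.155, 0.988, -0.002], [-0.001, -0.002, -1.0]]
force: [-1.3, -3.9, 5.6]
width: 0.0112
grip_force: 51.5
```

```bash
python3 - <<'E'
from h import *
s=state();print(s['force'],s['moment'],s['ee_rot'].round(3).tolist(),s['width'])
E
```

```text
[-1.31672978 -3.93114849  5.62428368] [-1.61498043  0.63918106  1.11687102] [[-0.988, -0.155, 0.001], [-0.155, 0.988, -0.002], [-0.001, -0.002, -1.0]] 0.0112424007188976
```

>>> move_arm(
  rows=[
    {"grip":100,"dx":0,"dy":0,"dz":0,"wx":0,"wy":0,"wz":0},
    {"grip":100,"dx":0,"dy":0,"dz":0,"wx":0,"wy":0,"wz":0},
    {"grip":100,"dx":0,"dy":0,"dz":0,"wx":0,"wy":0,"wz":0},
    {"grip":100,"dx":0,"dy":0,"dz":-0.03,"wx":0,"wy":0,"wz":0},
    {"grip":100,"dx":0,"dy":0,"dz":-0.04,"wx":0,"wy":0,"wz":0},
    {"grip":100,"dx":0,"dy":0,"dz":-0.04,"wx":0,"wy":0,"wz":0},
    {"grip":100,"dx":0,"dy":0,"dz":-0.04,"wx":0,"wy":0,"wz":0},
    {"grip":100,"dx":0,"dy":0,"dz":-0.02,"wx":0,"wy":0,"wz":0},
  ],
)

```text
time_s: 5.95
tool_pos: [0.5197, -0.0338, 0.2456]
ee_rot: [[-0.988, -0.153, 0.007], [-0.153, 0.988, 0.001], [-0.007, -0.001, -1.0]]
force: [0.4, -0.1, 0.4]
width: 0.0854
grip_force: 0.0
```

>>> move_arm(
  rows=[
    {"grip":100,"dx":-0.011,"dy":0.0325,"dz":0,"wx":0,"wy":0,"wz":0},
    {"grip":100,"dx":-0.011,"dy":0.0325,"dz":0,"wx":0,"wy":0,"wz":0},
    {"grip":100,"dx":-0.011,"dy":0.0325,"dz":0,"wx":0,"wy":0,"wz":0},
    {"grip":100,"dx":-0.011,"dy":0.0325,"dz":0,"wx":0,"wy":0,"wz":0},
    {"grip":100,"dx":-0.011,"dy":0.0325,"dz":0,"wx":0,"wy":0,"wz":0},
    {"grip":100,"dx":0,"dy":0,"dz":0,"wx":0,"wy":0,"wz":0},
    {"grip":100,"dx":0,"dy":0,"dz":0,"wx":0,"wy":0,"wz":0},
  ],
)

```text
time_s: 6.53
tool_pos: [0.5475, 0.1372, 0.2392]
ee_rot: [[-0.988, -0.155, -0.002], [-0.155, 0.988, 0.0], [0.002, 0.0, -1.0]]
force: [0.6, -1.1, 0.2]
width: 0.0854
grip_force: 0.0
```

```bash
python3 - <<'E'
from h import *
import pickle
w=snap('wrist','w3.png');pickle.dump(w,open('w3.pkl','wb'))
s=state();print(s['tool_pos'],s['force'])
print(w['eye'],proj(w,[.5484,.1350,.07]))
E
```

```text
[0.54753959 0.13595881 0.23966411] [ 0.56588822 -0.48277689 -0.15847256]
[0.46610126 0.12327347 0.38132507] [277.59243474 192.38476855]
```

View pics/w3.png

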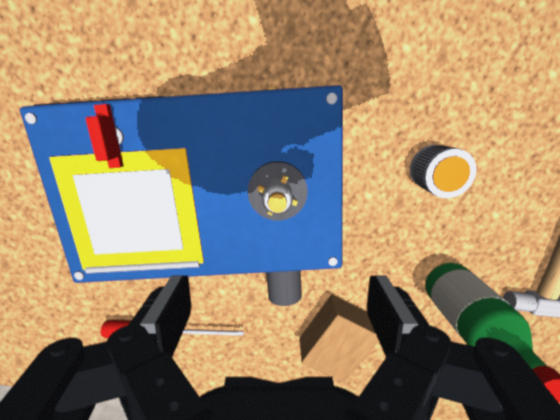

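The turnbutton now lies across the hatch edge (105,135) and the hatch is shut. The neck is at (277,195) and the collar's orange disc is at (452,174).

```bash
python3 - <<'E'
from h import *
import pickle
w=pickle.load(open('w3.pkl','rb'))
h=cv2.cvtColor(w['pixels'],cv2.COLOR_RGB2HSV)
def circ(m,z,x0,x1,y0,y1):
    k=np.zeros_like(m);k[y0:y1,x0:x1]=m[y0:y1,x0:x1]
    c=max(cv2.findContours(k,cv2.RETR_EXTERNAL,cv2.CHAIN_APPROX_NONE)[0],key=cv2.contourArea)
    P=np.array([ray(w,q[0],z)[:2] for q in c]).astype(np.float32)
    return cv2.boundingRect(c),cv2.minEnclosingCircle(P),cv2.fitEllipse(P)[0]
print('plunger',circ(cv2.inRange(h,(18,100,150),(34,255,255)),.11,264,292,188,212))
print('disc',circ(cv2.bitwise_not(cv2.inRange(h,(105,120,30),(125,255,255))),.07,240,312,155,228))
print('collar',circ(cv2.inRange(h,(10,120,120),(25,255,255)),.045,425,475,150,198))
v=cv2.inRange(h,(0,0,180),(180,60,255));print('rim',circ(v|cv2.inRange(h,(10,120,120),(25,255,255)),.045,405,478,148,197))
big=cv2.resize(w['pixels'][140:220,230:490],None,fx=3,fy=3,interpolation=cv2.INTER_CUBIC);cv2.imwrite('pics/c3.png',cv2.cvtColor(big,cv2.COLOR_RGB2BGR))
E
```

```text
plunger ((268, 195, 18, 17), ((0.5477266907691956, 0.1343952715396881), 0.008636913262307644), (0.5477617979049683, 0.13433213531970978))
disc ((248, 162, 60, 59), ((0.5475594401359558, 0.13438837230205536), 0.03138373792171478), (0.5475931763648987, 0.13440030813217163))
collar ((433, 156, 37, 35), ((0.5050321221351624, 0.3201104402542114), 0.01962859556078911), (0.5048945546150208, 0.32007449865341187))
rim ((418, 148, 60, 49), ((0.5126138925552368, 0.32026171684265137), 0.03561936318874359), (0.5074511766433716, 0.32036736607551575))
```

View pics/c3.png

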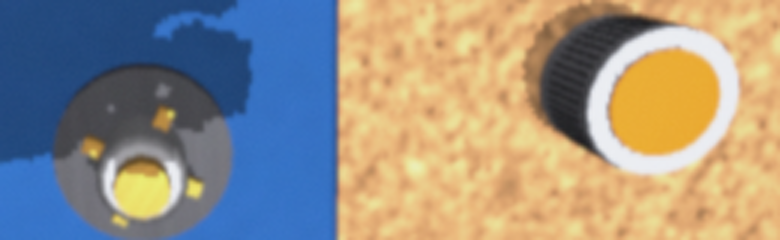

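>>> move_arm(
  rows=[
    {"grip":100,"dx":0.0022,"dy":0.0315,"dz":0,"wx":0,"wy":0,"wz":0},
    {"grip":100,"dx":0.0022,"dy":0.0315,"dz":0,"wx":0,"wy":0,"wz":0},
    {"grip":100,"dx":0.0022,"dy":0.0315,"dz":0,"wx":0,"wy":0,"wz":0},
    {"grip":100,"dx":0.0022,"dy":0.0315,"dz":0,"wx":0,"wy":0,"wz":0},
    {"grip":100,"dx":0.0022,"dy":0.0315,"dz":0,"wx":0,"wy":0,"wz":0},
    {"grip":100,"dx":0.0022,"dy":0.0315,"dz":0,"wx":0,"wy":0,"wz":0},
    {"grip":100,"dx":0,"dy":0,"dz":0,"wx":0,"wy":0,"wz":0},
    {"grip":100,"dx":0,"dy":0,"dz":0,"wx":0,"wy":0,"wz":0},
  ],
)

```text
time_s: 7.25
tool_pos: [0.5056, 0.3204, 0.2399]
ee_rot: [[-0.988, -0.153, -0.001], [-0.153, 0.988, -0.0], [0.001, -0.0, -1.0]]
force: [0.9, -0.7, -0.6]
width: 0.0855
grip_force: 0.0
```

```bash
python3 - <<'E'
from h import *
w=snap('wrist','w4.png');s=state();R=s['ee_rot']
h=cv2.cvtColor(w['pixels'],cv2.COLOR_RGB2HSV)
for c in blobs(w,(10,150,150),(25,255,255),300):
    r=cv2.boundingRect(c)
    P=np.array([ray(w,q[0],.045)[:2] for q in c]).astype(np.float32);C=cv2.minEnclosingCircle(P)
    if abs(C[1]-.02)<.004:
        d=np.append(C[0],.005)-s['tool_pos'];print(r,C,'tool delta',R.T@d)
print(s['tool_pos'],R.round(3).tolist(),s['joint_positions'].round(1))
E
```

```text
(263, 168, 34, 34) ((0.5046680569648743, 0.320025771856308), 0.01905161887407303) tool delta [0.00111925 0.00079498 0.23519455]
[0.5059529  0.31947676 0.24019441] [[-0.988, -0.152, -0.0], [-0.152, 0.988, -0.0], [0.0, -0.0, -1.0]] [  47.2   20.1   15.1    0.   -85.  -128.5]
```

>>> move_arm(
  grip_force=60,
  rows=[
    {"grip":100,"dx":0.001,"dy":0.0008,"dz":0.035,"wx":0,"wy":0,"wz":0},
    {"grip":100,"dx":0,"dy":0,"dz":0.04,"wx":0,"wy":0,"wz":0},
    {"grip":100,"dx":0,"dy":0,"dz":0.04,"wx":0,"wy":0,"wz":0},
    {"grip":100,"dx":0,"dy":0,"dz":0.04,"wx":0,"wy":0,"wz":0},
    {"grip":100,"dx":0,"dy":0,"dz":0.035,"wx":0,"wy":0,"wz":0},
    {"grip":100,"dx":0,"dy":0,"dz":0.025,"wx":0,"wy":0,"wz":0},
    {"grip":100,"dx":0,"dy":0,"dz":0.015,"wx":0,"wy":0,"wz":0},
    {"grip":100,"dx":0,"dy":0,"dz":0.005,"wx":0,"wy":0,"wz":0},
  ],
)

```text
time_s: 7.97
tool_pos: [0.5039, 0.3176, 0.0025]
ee_rot: [[-0.989, -0.15, -0.004], [-0.15, 0.989, -0.003], [0.004, -0.003, -1.0]]
force: [-0.2, -0.5, -0.3]
width: 0.0855
grip_force: 0.0
```

>>> move_arm(
  grip_force=60,
  rows=[
    {"grip":100,"dx":0,"dy":0,"dz":0,"wx":0,"wy":0,"wz":0},
    {"grip":40,"dx":0,"dy":0,"dz":0,"wx":0,"wy":0,"wz":0},
    {"grip":40,"dx":0,"dy":0,"dz":0,"wx":0,"wy":0,"wz":0},
    {"grip":40,"dx":0,"dy":0,"dz":0,"wx":0,"wy":0,"wz":0},
    {"grip":40,"dx":0,"dy":0,"dz":0,"wx":0,"wy":0,"wz":0},
    {"grip":40,"dx":0,"dy":0,"dz":0,"wx":0,"wy":0,"wz":0},
    {"grip":40,"dx":0,"dy":0,"dz":0,"wx":0,"wy":0,"wz":0},
  ],
)

```text
time_s: 8.55
tool_pos: [0.506, 0.3215, 0.0074]
ee_rot: [[-0.988, -0.153, 0.003], [-0.153, 0.988, 0.002], [-0.003, 0.002, -1.0]]
force: [0.1, -0.1, 6.0]
width: 0.053
grip_force: 63.7
```

>>> move_arm(
  grip_force=60,
  rows=[
    {"grip":40,"dx":0,"dy":0,"dz":-0.015,"wx":0,"wy":0,"wz":0},
    {"grip":40,"dx":0,"dy":0,"dz":-0.035,"wx":0,"wy":0,"wz":0},
    {"grip":40,"dx":0,"dy":0,"dz":-0.035,"wx":0,"wy":0,"wz":0},
    {"grip":40,"dx":0,"dy":0,"dz":-0.035,"wx":0,"wy":0,"wz":0},
    {"grip":40,"dx":0,"dy":0,"dz":-0.03,"wx":0,"wy":0,"wz":0},
    {"grip":40,"dx":0,"dy":0,"dz":0,"wx":0,"wy":0,"wz":0},
    {"grip":40,"dx":0,"dy":0,"dz":0,"wx":0,"wy":0,"wz":0},
  ],
)

```text
time_s: 9.13
tool_pos: [0.5053, 0.3214, 0.1575]
ee_rot: [[-0.988, -0.152, 0.003], [-0.152, 0.988, 0.004], [-0.003, 0.003, -1.0]]
force: [-0.3, -0.8, -3.7]
width: 0.0527
grip_force: 63.7
```

```bash
python3 - <<'E'
from h import *
w=snap('wrist','w5.png');s=state();R=s['ee_rot'];p=s['tool_pos']
print(p,R.round(4).tolist(),s['force'],s['joint_positions'].round(1),s['width'])
for c in blobs(w,(10,150,120),(25,255,255),200):
    P=np.array([ray(w,q[0],p[2]-.0074+.045) for q in c]);C=cv2.minEnclosingCircle(P[:,:2].astype(np.float32))
    print(cv2.boundingRect(c),C,R.T@(np.append(C[0],p[2])-p)) if C[1]<.03 else 0
print('to neck',R.T@(np.array([.5476,.1344,p[2]])-p))
E
```

```text
[0.50436686 0.32067917 0.1553156 ] [[-0.9884, -0.152, -0.0004], [-0.152, 0.9884, 0.001], [0.0003, 0.0011, -1.0]] [ 0.62323432  0.20075458 -3.07091365] [ 4.740e+01  2.180e+01  5.200e+00 -1.000e-01 -7.340e+01 -1.286e+02] 0.052552655335046036
(230, 279, 98, 83) ((0.5063496828079224, 0.3202974200248718), 0.020612778142094612) [-1.90175315e-03 -6.78724643e-04 -1.26435927e-06]
to neck [-0.01441387 -0.1906862  -0.00021226]
```

View pics/w5.png

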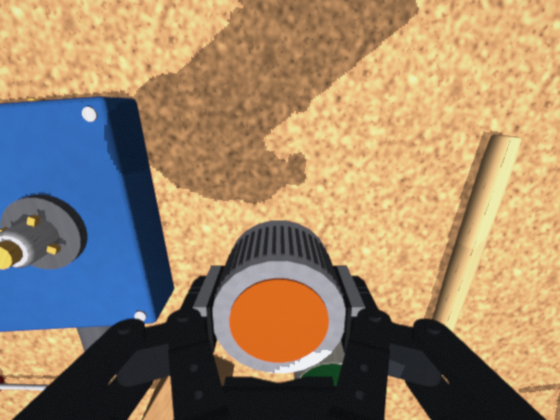

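The collar is held squarely between the pads, its disc centred at (279,321) and its rim spanning 214–346. The neck is at (40,235).

```bash
python3 - <<'E'
from h import *
w=get_image('wrist');s=state();R=s['ee_rot'];p=s['tool_pos']
K=np.array(w['camera_matrix']);Rc=np.array(w['orientation']);e=np.array(w['eye'])
print(K[0,0],'cam in tool',R.T@(e-p), (R.T@Rc).round(3).tolist())
c=[x for x in blobs(w,(5,150,100),(25,255,255),2000) if 200<cv2.boundingRect(x)[0]<260][0]
el=cv2.fitEllipse(c);print(el)
u=np.linalg.inv(K)@np.array([*el[0],1])
for D in(.0378,.0385,.039,.040):
    Z=K[0,0]*D/max(el[1]); q=e+Rc@(u*Z); t=R.T@(q-p); print(D,t.round(4),'implied TCP-under',(-t[2]-.045).round(4))
for h in(.0376,.0336,.0296,.0416): print(h,(R.T@(ray(w,el[0],p[2]+h)-p)).round(4))
t=s['time_s'];print(t,p,s['force'])
E
```

```text
311.1282887315133 cam in tool [ 0.08261409 -0.00087484 -0.143008  ] [[-0.0, -0.945, -0.327], [1.0, -0.0, 0.001], [-0.001, -0.327, 0.945]]
((278.5078430175781, 320.16357421875), (82.38834381103516, 97.71654510498047), 89.55001831054688)
0.0378 [ 0.0044 -0.0008 -0.0427] implied TCP-under -0.0023
0.0385 [ 0.0029 -0.0008 -0.0409] implied TCP-under -0.0041
0.039 [ 0.0019 -0.0008 -0.0395] implied TCP-under -0.0055
0.04 [-0.0002 -0.0008 -0.0369] implied TCP-under -0.0081
0.0376 [ 0.0004 -0.0008 -0.0376]
0.0336 [-0.0028 -0.0008 -0.0336]
0.0296 [-0.0059 -0.0008 -0.0296]
0.0416 [ 0.0035 -0.0008 -0.0416]
9.2333 [0.50392795 0.32021781 0.15406989] [-0.6434134  -0.33284193 -3.30386623]
```

>>> move_arm(
  rows=[
    {"grip":40,"dx":-0.0026,"dy":-0.0317,"dz":0,"wx":0,"wy":0,"wz":0},
    {"grip":40,"dx":-0.0026,"dy":-0.0317,"dz":0,"wx":0,"wy":0,"wz":0},
    {"grip":40,"dx":-0.0026,"dy":-0.0317,"dz":0,"wx":0,"wy":0,"wz":0},
    {"grip":40,"dx":-0.0026,"dy":-0.0317,"dz":0,"wx":0,"wy":0,"wz":0},
    {"grip":40,"dx":-0.0026,"dy":-0.0317,"dz":0,"wx":0,"wy":0,"wz":0},
    {"grip":40,"dx":-0.0026,"dy":-0.0314,"dz":0,"wx":0,"wy":0,"wz":0},
    {"grip":40,"dx":0,"dy":0,"dz":0,"wx":0,"wy":0,"wz":0},
    {"grip":40,"dx":0,"dy":0,"dz":0,"wx":0,"wy":0,"wz":0},
  ],
)

```text
time_s: 9.9
tool_pos: [0.5484, 0.1333, 0.1534]
ee_rot: [[-0.989, -0.149, -0.003], [-0.149, 0.989, -0.001], [0.004, -0.001, -1.0]]
force: [-0.3, -0.4, -2.5]
width: 0.0529
grip_force: 63.9
```

```bash
python3 - <<'E'
from h import *
w=get_image('wrist');s=state();R=s['ee_rot'];p=s['tool_pos']
print(p,s['force'],s['moment'],R.round(4).tolist(),s['joint_positions'].round(1))
print('to neck',R.T@(np.array([.5476,.1344,p[2]])-p))
c=[x for x in blobs(w,(5,150,100),(25,255,255),2000) if 200<cv2.boundingRect(x)[0]<260][0];el=cv2.fitEllipse(c)
print(el,(R.T@(ray(w,el[0],p[2]+.0376)-p)).round(4))
for n in('top','scene'):
    d=get_image(n);cc=[(cv2.fitEllipse(x)[0]) for x in blobs(d,(5,150,100),(25,255,255),15) if len(x)>5]
    for u in cc:
        q=ray(d,u,p[2]+.0376)
        if np.hypot(*(q[:2]-[.5476,.1344]))<.04: print(n,u,q)
E
```

```text
[0.54837115 0.13447559 0.15362535] [ 0.31156692  0.21905133 -2.90025618] [ 0.090492   -0.02608801  0.00014321] [[-0.9886, -0.1507, -0.003], [-0.1507, 0.9886, -0.001], [0.0031, -0.0005, -1.0]] [  29.6   18.4   -0.    -0.   -71.8 -110.9]
to neck [7.73732233e-04 4.14941148e-05 2.40787067e-06]
((278.579833984375, 320.17578125), (82.43032836914062, 97.78471374511719), 89.51324462890625) [ 0.002  -0.0022 -0.0376]
scene (311.42486572265625, 172.8242645263672) [0.54757241 0.13487988 0.19122535]
```

>>> move_arm(
  rows=[
    {"grip":40,"dx":0,"dy":0,"dz":0.02,"wx":0,"wy":0,"wz":0},
    {"grip":40,"dx":0,"dy":0,"dz":0.012,"wx":0,"wy":0,"wz":0},
    {"grip":40,"dx":0,"dy":0,"dz":0.008,"wx":0,"wy":0,"wz":0},
    {"grip":40,"dx":0,"dy":0,"dz":0.006,"wx":0,"wy":0,"wz":0},
    {"grip":40,"dx":0,"dy":0,"dz":0.004,"wx":0,"wy":0,"wz":0},
    {"grip":40,"dx":0,"dy":0,"dz":0,"wx":0,"wy":0,"wz":0},
    {"grip":40,"dx":0,"dy":0,"dz":0,"wx":0,"wy":0,"wz":0},
  ],
)

```text
time_s: 10.63
tool_pos: [0.5494, 0.1355, 0.1057]
ee_rot: [[-0.988, -0.153, 0.001], [-0.153, 0.988, 0.0], [-0.001, -0.0, -1.0]]
force: [1.3, 0.2, -1.6]
width: 0.0531
grip_force: 63.9
```

>>> move_arm(
  rows=[
    {"grip":40,"dx":0,"dy":0,"dz":0.003,"wx":0,"wy":0,"wz":0},
    {"grip":40,"dx":0,"dy":0,"dz":0.003,"wx":0,"wy":0,"wz":0},
    {"grip":40,"dx":0,"dy":0,"dz":0,"wx":0,"wy":0,"wz":0},
  ],
)

```text
time_s: 10.88
tool_pos: [0.5489, 0.1352, 0.0989]
ee_rot: [[-0.988, -0.152, -0.001], [-0.152, 0.988, -0.0], [0.001, 0.0, -1.0]]
force: [-1.1, -0.3, -1.6]
width: 0.0531
grip_force: 63.9
```

>>> move_arm(
  rows=[
    {"grip":40,"dx":0,"dy":0,"dz":0.003,"wx":0,"wy":0,"wz":0},
    {"grip":40,"dx":0,"dy":0,"dz":0.003,"wx":0,"wy":0,"wz":0},
    {"grip":40,"dx":0,"dy":0,"dz":0,"wx":0,"wy":0,"wz":0},
    {"grip":40,"dx":0,"dy":0,"dz":0,"wx":0,"wy":0,"wz":0},
  ],
)

```text
time_s: 11.22
tool_pos: [0.549, 0.1352, 0.093]
ee_rot: [[-0.988, -0.152, -0.0], [-0.152, 0.988, -0.0], [0.001, -0.0, -1.0]]
force: [0.7, -0.7, -1.7]
width: 0.0534
grip_force: 63.9
```

>>> move_arm(
  rows=[
    {"grip":40,"dx":0,"dy":0,"dz":0.0015,"wx":0,"wy":0,"wz":0},
    {"grip":40,"dx":0,"dy":0,"dz":0.0015,"wx":0,"wy":0,"wz":0},
    {"grip":40,"dx":0,"dy":0,"dz":0,"wx":0,"wy":0,"wz":0},
    {"grip":40,"dx":0,"dy":0,"dz":0,"wx":0,"wy":0,"wz":0},
  ],
)

```text
time_s: 11.55
tool_pos: [0.5495, 0.1354, 0.091]
ee_rot: [[-0.988, -0.152, 0.001], [-0.152, 0.988, 0.0], [-0.001, 0.0, -1.0]]
force: [-0.5, 0.3, 3.3]
width: 0.053
grip_force: 64.6
```

>>> move_arm(
  rows=[
    {"grip":40,"dx":0,"dy":0,"dz":0.0015,"wx":0,"wy":0,"wz":0},
    {"grip":40,"dx":0,"dy":0,"dz":0,"wx":0,"wy":0,"wz":-0.05},
    {"grip":40,"dx":0,"dy":0,"dz":0,"wx":0,"wy":0,"wz":-0.05},
    {"grip":40,"dx":0,"dy":0,"dz":0,"wx":0,"wy":0,"wz":-0.05},
    {"grip":40,"dx":0,"dy":0,"dz":0,"wx":0,"wy":0,"wz":0},
  ],
)

```text
time_s: 11.97
tool_pos: [0.5489, 0.1352, 0.0883]
ee_rot: [[-0.954, -0.3, -0.001], [-0.3, 0.954, -0.0], [0.001, 0.0, -1.0]]
force: [-1.0, -0.2, -1.8]
width: 0.0528
grip_force: 63.9
```

>>> move_arm(
  rows=[
    {"grip":40,"dx":0,"dy":0,"dz":0.0015,"wx":0,"wy":0,"wz":0},
    {"grip":40,"dx":0,"dy":0,"dz":0.0015,"wx":0,"wy":0,"wz":0},
    {"grip":40,"dx":0,"dy":0,"dz":0,"wx":0,"wy":0,"wz":0},
    {"grip":40,"dx":0,"dy":0,"dz":0,"wx":0,"wy":0,"wz":0},
  ],
)

```text
time_s: 12.3
tool_pos: [0.5491, 0.1353, 0.0856]
ee_rot: [[-0.955, -0.298, -0.0], [-0.298, 0.955, -0.0], [0.0, -0.0, -1.0]]
force: [-0.0, -0.1, -2.2]
width: 0.053
grip_force: 64.1
```

```bash
python3 - <<'E'
from h import *
s=state();print(s['tool_pos'],s['force'],s['moment'])
E
```

```text
[0.5490625  0.13526982 0.08557531] [-0.03048403 -0.11024334 -2.16284537] [ 0.03667421 -0.02765073 -0.06927005]
```

>>> move_arm(
  rows=[
    {"grip":40,"dx":0,"dy":0,"dz":0.002,"wx":0,"wy":0,"wz":0},
    {"grip":40,"dx":0,"dy":0,"dz":0.002,"wx":0,"wy":0,"wz":0},
    {"grip":40,"dx":0,"dy":0,"dz":0.002,"wx":0,"wy":0,"wz":0},
    {"grip":40,"dx":0,"dy":0,"dz":0,"wx":0,"wy":0,"wz":0},
    {"grip":40,"dx":0,"dy":0,"dz":0,"wx":0,"wy":0,"wz":0},
  ],
)

```text
time_s: 12.72
tool_pos: [0.5492, 0.1353, 0.08]
ee_rot: [[-0.954, -0.298, 0.0], [-0.298, 0.954, -0.0], [-0.0, -0.0, -1.0]]
force: [-3.4, 1.2, 4.2]
width: 0.053
grip_force: 64.4
```

>>> move_arm(
  rows=[
    {"grip":40,"dx":0,"dy":0,"dz":0.0015,"wx":0,"wy":0,"wz":0},
    {"grip":40,"dx":0,"dy":0,"dz":0.0015,"wx":0,"wy":0,"wz":0},
    {"grip":40,"dx":0,"dy":0,"dz":0.001,"wx":0,"wy":0,"wz":0},
    {"grip":40,"dx":0,"dy":0,"dz":0,"wx":0,"wy":0,"wz":0},
    {"grip":40,"dx":0,"dy":0,"dz":0,"wx":0,"wy":0,"wz":0},
  ],
)

```text
time_s: 13.13
tool_pos: [0.5493, 0.1353, 0.0774]
ee_rot: [[-0.954, -0.299, 0.001], [-0.299, 0.954, 0.0], [-0.001, -0.0, -1.0]]
force: [-7.1, -0.6, 13.6]
width: 0.053
grip_force: 65.6
```

>>> move_arm(
  rows=[
    {"grip":40,"dx":0.0007,"dy":0,"dz":0.001,"wx":0,"wy":0,"wz":0},
    {"grip":40,"dx":0,"dy":0,"dz":0.001,"wx":0,"wy":0,"wz":0},
    {"grip":40,"dx":0,"dy":0,"dz":0,"wx":0,"wy":0,"wz":0},
    {"grip":40,"dx":0,"dy":0,"dz":0,"wx":0,"wy":0,"wz":0},
  ],
)

```text
time_s: 13.47
tool_pos: [0.5493, 0.1353, 0.0773]
ee_rot: [[-0.954, -0.299, 0.004], [-0.299, 0.954, 0.001], [-0.004, -0.0, -1.0]]
force: [-9.8, 0.6, 23.3]
width: 0.0534
grip_force: 66.6
```

```bash
python3 - <<'E'
from h import *
d=get_image('scene');s=state();print(s['tool_pos'],s['force'],s['moment'],s['width'],s['time_s'])
cv2.imwrite('pics/f.png',cv2.cvtColor(cv2.resize(d['pixels'][140:290,200:400],None,fx=4,fy=4,interpolation=cv2.INTER_CUBIC),cv2.COLOR_RGB2BGR))
for x in blobs(d,(5,150,100),(25,255,255),15):
    if len(x)>5:
        u=cv2.fitEllipse(x)[0]
        if 290<u[0]<330 and 150<u[1]<210: print(u,'expected home',proj(d,[.5476,.1344,.115]),'8mm up',proj(d,[.5476,.1344,.123]))
E
```

```text
[0.54935575 0.13527739 0.07732182] [-10.50655853  -0.97563609  23.18068255] [ 0.08651072  3.61134501 -0.00594337] 0.0533590661407108 13.5167
(310.4803161621094, 192.4658203125) expected home [310.18524491 192.47452612] 8mm up [310.29598254 190.47124864]
```

View pics/f.png

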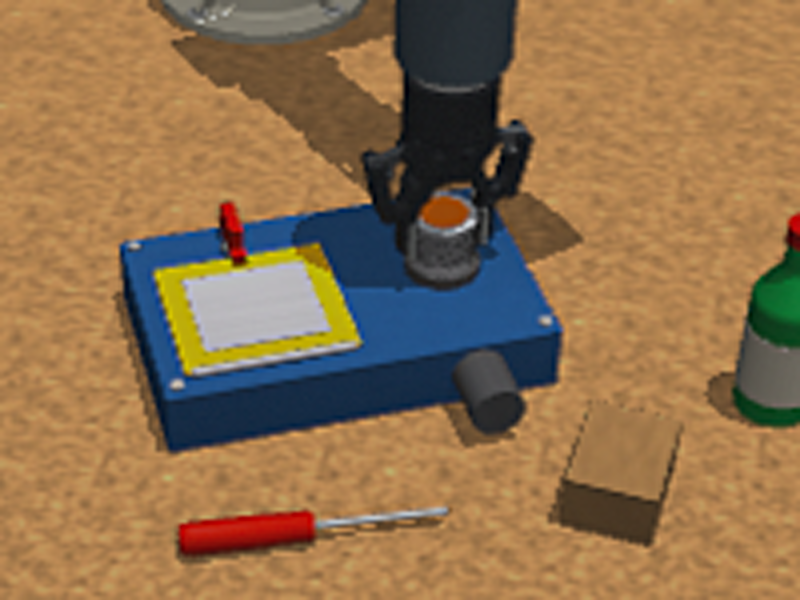

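The collar sits on the seat: its disc is at pixel row 192.5, as predicted for home. Extra pressing raised the force to 23 N without the collar going any lower. The turnbutton lies across the shut hatch.

```bash
python3 -c "
from station import close_job; print(close_job())"
```

```text
the job is handed in; nothing more can be done
None
```

I handed the job in: the turnbutton is against its stop across the shut hatch, and the collar is fully home on the neck, still gripped and pressed down at about 23 N; I saw nothing else on the bench move.

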